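# Set the shelf divider and close up the stock in a brush display

### The job

In the counter display tray, push the wooden divider along its rail to the orange shelf tag, until it clicks into the notch there. Then push the cardboard paint carton along the tray floor until it stands flush against the divider, gently enough that the divider stays clicked in at the orange tag. Push with the fingertips only: do not pinch or lift the divider or the carton, and leave the other things where they stand.

Things in the scene. Friction and masses are not known exactly. Their poses are not given: they have to be found in the camera images.
- tray: Fixed plywood display tray, 250 (x) by 680 (y) mm, open on top. Origin: centre of its underside; x points away from the robot, y to the tray's left, z up. Floor (dark) at z 12 mm. Walls: robot side x -119 mm, 38 mm high; right end y -334 mm, 12 mm thick, 55 mm high. Brush compartments from y +234 mm to the left end, brushes up to 210 mm high. Free bay for divider and carton: y -328 to +150 mm.
- rail_mid (a point): Top of the notched aluminium divider rail at its middle notch, fixed, 36 mm above the counter. The rail runs along the tray's y on the side away from the robot (tray x +112 mm), 14 mm wide; its V notches, 15 mm wide, lie at -100, -50, 0, +50 and +100 mm from here. 23 mm beyond it is the sloped label channel with the four shelf tags.
- divider (a joint): Position of the divider along the tray's y, m; 0 at the middle notch, growing to +y; end stops at -0.13 and +0.13. It slides at about 2 N between notches. Within about 3 mm of a notch it is drawn in by itself and the push needed dips to nothing; to leave a notch takes 8 to 10 N, so it can be pushed on over notches not wanted. It cannot be lifted.
- divider_mid (a point): Middle of the top edge of the divider's pale wooden board, 80 mm above the tray floor; axes as the tray's. Board: 206 mm in x (-106 to +100 from here), 6 mm thick in y, 80 mm high, stands across the tray; both faces flat and free from -80 to +80 mm. At its far end a black shoe (44 by 46 mm, centred 114 mm from here in x, top 42 mm above the tray floor) rides on the rail.
- click (a joint): Drop of the divider's sprung click pin (yellow button on top of the black shoe, 13 mm across), m: under 0.001 while it rides on the rail between notches, about 0.004 when dropped into a notch; the yellow button sinks by as much, from 7.5 to 4 mm above the shoe. Once dropped it centres the divider on the notch by itself.
- tag_orange: Orange shelf tag, 34 mm wide, 36 mm high, in the sloped label channel, fixed. Origin: on its centre line at counter height; along the tray's y it is exactly opposite the notch wanted (one of those at -100, -50, +50, +100 mm). The blue, green and white tags are opposite the others.
- carton: Kraft cardboard box with a green band, loose, 0.15 to 0.31 kg, 120 mm in its x, 56 mm in its y, 60 mm high; stands on the tray floor to the right (-y) of the divider. Origin: centre of its underside. Flush against the divider its origin lies 31 mm to the right of the divider's middle. It slides at about 1 to 2 N.
- ink_tray: Amber ink jar, 42 mm across, 62 mm high, standing in the tray left of the divider, between the leftmost notch and the brush compartments, upright; origin: centre of its underside; a bystander.
- ink_counter: Green glass ink jar with white cap, 48 mm across, 75 mm high, on the counter to the right of the tray, upright; origin: centre of its underside; a bystander.
- white_pot: White open plastic pot, 68 mm across, 60 mm high, on the counter near the robot at the right, upright; origin: centre of its underside; a bystander.
- tape_roll: Roll of yellow tape lying flat, 100 mm across, 24 mm high, on the counter near the robot at the left; origin: centre of its underside; a bystander.
- flat_brush: Wide varnish brush lying beyond the tray, 200 mm long along its x, 42 mm wide, 20 mm high; origin: under its middle; a bystander.
- varnish_can: Steel can with red label, 72 mm across, 90 mm high, on the counter to the left of the tray, upright; origin: centre of its underside; a bystander.
- brush_jar: Glass jar, 80 mm across, holding brushes 220 mm high, on the counter to the right of the tray, upright; origin: centre of its underside; a bystander.

How it is judged (in metres and radians):
On the way, in this order (a step that is already met when the one before it is completed fails the run):
1. the divider has clicked into the notch at the orange tag (y of tag_orange in the frame of divider_mid between -0.005 and 0.005 m and value of joint click above 0.0028 m), for 0.3 s.
2. the carton stands flush against the divider, which is still clicked in at the orange tag (all of step 1 and y of carton in the frame of divider_mid between -0.036 and -0.027 m and x of carton in the frame of divider_mid between -0.06 and 0.06 m and angle between the x axis of carton and the x axis of tray, either way round below 0.06 rad and angle between carton's own z axis and vertical below 0.06 rad and z of carton in the frame of tray below 0.018 m), for 0.2 s.
At the end, for the whole second after the job is handed in: Click pin down (over 2.8 mm), divider within 5 mm of the orange tag along the rail; carton upright on the tray floor right of the divider, its face within 5 mm of the divider, square within 0.06 rad, its middle within 60 mm of the divider's along x; all at rest (all of step 2 and linear speed of carton below 0.01 m/s and velocity of joint divider between -0.005 and 0.005 m/s); the robot touches nothing.
It fails at once if the carton is lifted off the tray floor (10 mm) or tipped (0.3 rad) (z of carton in the frame of tray above 0.0225 m or angle between carton's own z axis and vertical above 0.3 rad).
It fails at once if the carton is squeezed or shoved with more than 30 N (contact force between the fingers and carton above 30 N).
It fails at once if the divider or the tray is squeezed or rammed with more than 35 N (contact force between the fingers and tray above 35 N).
It fails at once if a bystander is moved by more than 20 mm (distance of any of ink_tray, ink_counter, white_pot, tape_roll, flat_brush, varnish_can, brush_jar from where it was at the start of the episode above 0.02 m).
It also fails if it takes over 58 s, if anything falls off the work surface, if the arm or the gripper's body presses on something with over 40 N, if the wrist force passes 120 N, or if a joint passes its speed limit or range.

### The arm

A 6-joint arm with a two-finger parallel gripper is mounted at the origin on the work surface. World frame = base frame: x ahead of the robot, y to its left, z up, the work surface at z = 0. Lengths are in mm, angles in degrees, forces in N, time in s.
With the tool pointing down it reaches from about 300 to 850 mm from the base axis. Payload 4.2 kg.
Tool frame: the origin (TCP) lies at the very end of the fingers, on their centre line; the grasp point (between the pads) lies 19 mm behind it; z points along the fingers, x is the direction in which the jaws open and shut, and the axes are right-handed (so a half turn about z gives the same grasp; the last joint's range is limited). The gripper opens to 91 mm and grips with 3 to 60 N. Pads are 32 mm wide; open, the fingers measure 118 mm over their backs; the gripper's body (76 mm by 178 mm) begins 60 mm behind the grasp point.
Start: joints at [-75.115, 18.312, 89.639, -0, 72.044, -1.146], TCP at [158.797, -552.654, 213.976] pointing down, gripper open.
Joint ranges: [-177.97, 177.97], [-48.28, 115.42], [12.27, 149.76], [-77.06, 257.06], [2.81, 150.46], [-146.56, 146.56]. Speed limits (degrees/s): [147.25, 147.25, 180, 180, 180, 180].

### API

Orientations are given as [roll, pitch, yaw] about the fixed x, y, z axes, in that order (R = Rz(yaw) Ry(pitch) Rx(roll)).
In Python, from workcell import env gives the robot as it stands.
- The arm moves only by the tool servo_tool, never from a script. Its argument "plan" is a list of rows, each a list of 3 entries, a list of its own where there are three numbers: the turn, a rotation vector about the tool's x, y, z in degrees, then the shift along the tool's x, y, z in mm, then the finger opening in mm, from 0 to 91.2. In form: [[[ax, ay, az], [dx, dy, dz], claw], ...]. A call has exactly 10 rows; each row shifts and turns the pose as measured when the row begins, along the tool's axes as they then stand; what a row does not reach is not made up. A row lasts 1/8 s, in which the tool goes at most 62.5 mm and 10.7 degrees, less where a joint would pass 70% of its speed; a pose out of reach is approached as far as the arm can. A call with a gripper value outside its range is refused whole. The fingers move at their own pace and stop on an object; "squeeze" is the grip in N (left out, the last holds). Time passes only in rows, so rows that do not move let the fingers close, or fill a call up. It gives the time, the measured TCP pose, the force and the opening at its end, in the units of the state.
- env.state(): the state, without advancing time (a new reading comes with each control period).
- env.grab_frame(name): name is "scene" or "top"; returns a dict with "pixels" (420x560x3 uint8, red, green, blue), "intrinsics" (3x3 intrinsics, pixels), "distortion" ([k1, k2, p1, p2, k3] as OpenCV has them; the pictures are not rectified), "eye" and "attitude" of the camera in the world. Camera axes: x right, y up, looking along -z (the intrinsics and any distortion apply to the point x, -y, -z); pixel columns grow to the right and rows downward; lengths in mm; the calibration is good to about 2 mm. A picture is of the moment at which its call begins. There is no depth.
- env.job_done(): hands the job in, once; it reports no verdict.
The state is a dict: "time_s": time; "qpos": joint angles; "qvel": joint speeds; "effort": joint torques, N m; "ee_pos": TCP position; "ee_rot": TCP orientation; "force": force on the tool from outside, world axes, zero at the start; "torque": the same for the moment, N m; "gripper_width": finger opening in mm.
Only numpy, scipy, OpenCV 4.12 (cv2) and the standard library are available. Lean on these libraries where they do the work, as an engineer would, in place of code of your own. Each camera call takes 0.05 s, during which the arm holds its last target.

## Working session

There is one attempt and no reset: what is moved stays moved. The work goes in short steps, Python scripts to look and compute and a tool call to move; the robot and the scene stay as the last step left them, time stands still between calls to the robot, and variables do not carry over. Pictures are saved under pics/ and viewed, and the job is handed in when it is done.

Besides the shell and the picture viewer there is one more tool, called after "Emit:" as a command line: name --argument value ..., lists and objects as JSON in quotes. servo_tool: Moves the arm, as the interface text tells. Its arguments: {"type":"object","properties":{"plan":{"type":"array"},"squeeze":{"type":"number"}},"required":["plan"]}

```bash
mkdir -p pics
cat > h.py <<'E'
import numpy as np, cv2
from workcell import env
E
python3 - <<'E'
from h import *
print(env.state())
for n in("scene","top"):
    f=env.grab_frame(n)
    cv2.imwrite(f"pics/{n}0.png",f["pixels"][:,:,::-1])
    print(n,[ (k,np.array(v).tolist()) for k,v in f.items() if k!="pixels"])
    np.savez(f"{n}0.npz",**f)
E
```

```text
{'time_s': 0.0, 'qpos': array([-7.51131539e+01,  1.83528002e+01,  8.97058060e+01, -2.29953131e-03,
        7.20410591e+01, -1.14348618e+00]), 'qvel': array([ 0.05095116, -0.00446346, -0.03220015,  0.0563587 , -0.00655904,
       -0.02639351]), 'effort': array([-8.92824501e-04, -4.12454152e+01, -2.31974208e+01,  7.26549234e-02,
        4.57807886e-02, -1.41068440e-04]), 'ee_pos': array([ 158.67160788, -552.17045897,  213.11270007]), 'ee_rot': array([ 1.79999803e+02,  9.96890421e-02, -7.39689570e+01]), 'force': array([-1.10084771,  0.65282337,  0.19905207]), 'torque': array([-0.09101833, -0.01837495, -0.00192671]), 'gripper_width': 91.53267372510794}
scene [('intrinsics', [[426.1093005266087, 0.0, 281.55968111565153], [0.0, 426.1093005266087, 207.74171466410564], [0.0, 0.0, 1.0]]), ('distortion', [-0.11402866484005135, 0.0, 0.0, 0.0, 0.0]), ('eye', [1473.5001754284033, -38.362964668913165, 705.892360741635]), ('attitude', [57.09190577494744, 0.5386892642244135, 87.0381614436614])]
top [('intrinsics', [[536.6197772998861, 0.0, 286.3761281423136], [0.0, 536.6197772998861, 203.24441019988905], [0.0, 0.0, 1.0]]), ('distortion', [-0.20729014467216572, 0.0, 0.0, 0.0, 0.0]), ('eye', [219.7151868801872, -15.766859882495908, 1633.2494631207267]), ('attitude', [10.701902756238793, 0.1711127197381482, -90.11988947511837])]
```

View pics/scene0.png

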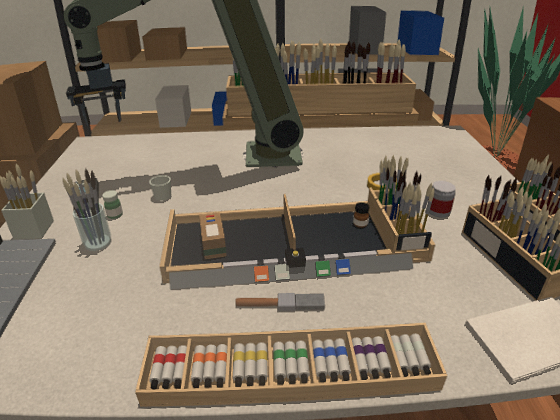

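View pics/top0.png

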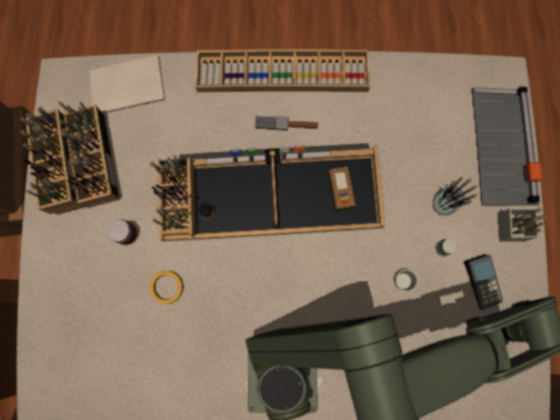

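Run:
```python
from h import *
a=cv2.imread("pics/scene0.png")[190:300,150:440]; cv2.imwrite("pics/s0c.png",cv2.resize(a,None,fx=2.75,fy=2.75,interpolation=cv2.INTER_CUBIC))
a=cv2.imread("pics/top0.png")[135:250,150:395]; cv2.imwrite("pics/t0c.png",cv2.resize(a,None,fx=3.2,fy=3.2,interpolation=cv2.INTER_CUBIC))
```

```text
(no output)
```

View pics/s0c.png

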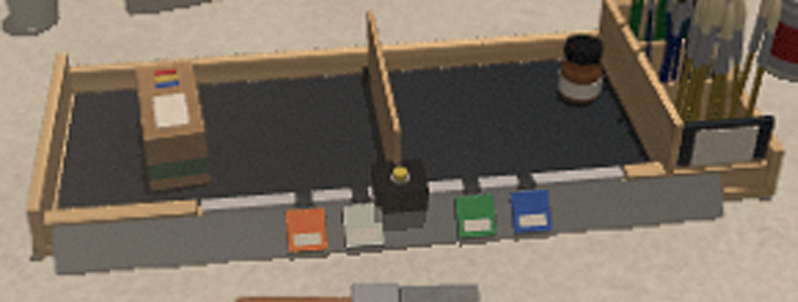

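View pics/t0c.png

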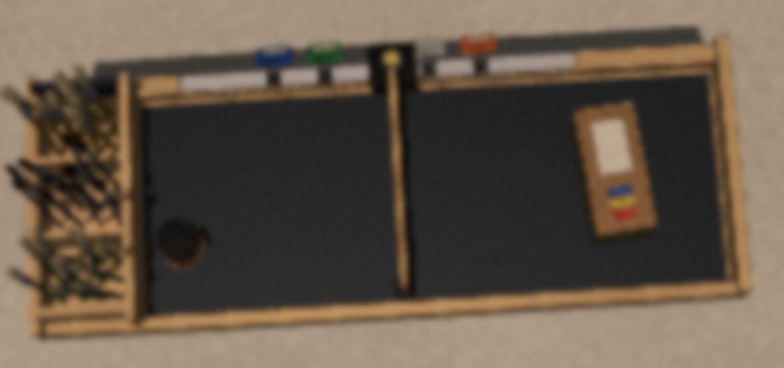

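```bash
cat >> h.py <<'E'
from scipy.spatial.transform import Rotation as R
from scipy.optimize import least_squares
def proj(f,P):
    P=np.atleast_2d(P).astype(float)
    Rc=R.from_euler('xyz',f["attitude"],degrees=True).as_matrix()
    c=(P-f["eye"])@Rc; c=c*[1,-1,-1]
    return cv2.projectPoints(c.reshape(-1,1,3),np.zeros(3),np.zeros(3),f["intrinsics"],f["distortion"])[0].reshape(-1,2)
def ray(f,px,z):
    n=cv2.undistortPoints(np.array(px,float).reshape(-1,1,2),f["intrinsics"],f["distortion"]).reshape(-1,2)
    d=np.c_[n[:,0],-n[:,1],-np.ones(len(n))]@R.from_euler('xyz',f["attitude"],degrees=True).as_matrix().T
    z=np.broadcast_to(z,len(n)); s=(z-f["eye"][2])/d[:,2]
    return f["eye"]+d*s[:,None]
def T(p,c): # tray->world
    a=np.radians(c[2]);c_,s_=np.cos(a),np.sin(a);p=np.atleast_2d(p)
    return np.c_[c[0]+c_*p[:,0]-s_*p[:,1],c[1]+s_*p[:,0]+c_*p[:,1],p[:,2]]
def Ti(w,c):
    a=np.radians(c[2]);c_,s_=np.cos(a),np.sin(a);d=np.atleast_2d(w)-[c[0],c[1],0]
    return np.c_[c_*d[:,0]+s_*d[:,1],-s_*d[:,0]+c_*d[:,1],d[:,2]]
tc=lambda p:np.array(p)/3.2+[150,135]
sc=lambda p:np.array(p)/2.75+[150,190]
E
python3 - <<'E'
from h import *
t=dict(np.load("top0.npz"));s=dict(np.load("scene0.npz"))
n=ray(t,tc([(274,78),(325,74),(430,70),(480,66)]),36); print("notch top",n.round(1))
n=ray(s,sc([(304,197),(360,192),(471,186),(526,181)]),36); print("notch scene",n.round(1))
print("corners top",ray(t,tc([(749,293),(730,35)]),55).round(1), ray(t,tc([(38,333)]),38).round(1))
print("corner scene", ray(s,sc([(33,212),(55,55)]),55).round(1))
print("button",ray(t,tc([(391,58)]),61.5),ray(s,sc([(400,173)]),61.5))
print("board top ends",ray(t,tc([(391,85),(402,292)]),92).round(1),ray(s,sc([(395,133),(371,14)]),92).round(1))
print("carton top",ray(t,tc([(574,110),(634,101),(657,228),(597,240)]),72).round(1))
print("carton top s",ray(s,sc([(140,68),(190,65),(207,132),(145,142)]),72).round(1))
print("jar",ray(t,tc([(182,238)]),74),ray(s,sc([(582,45)]),74))
E
```

```text
notch top [[659.9 144.8  36. ]
 [663.6  95.5  36. ]
 [667.2  -5.8  36. ]
 [671.  -54.   36. ]]
notch scene [[676.4 -54.5  36. ]
 [672.6  -4.8  36. ]
 [670.7  94.4  36. ]
 [667.1 144.6  36. ]]
corners top [[ 446.3 -303.5   55. ]
 [ 696.9 -294.7   55. ]] [[411.9 365.4  38. ]]
corner scene [[ 706.  -285.6   55. ]
 [ 459.5 -307.5   55. ]]
button [[671.97592959  31.12475532  61.5       ]] [[679.63281792  29.94951143  61.5       ]]
board top ends [[637.1  30.1  92. ]
 [443.2  19.6  92. ]] [[662.1  26.7  92. ]
 [461.8  17.5  92. ]]
carton top [[ 617.9 -141.    72. ]
 [ 626.7 -197.8   72. ]
 [ 505.2 -216.2   72. ]
 [ 494.  -160.2   72. ]]
carton top s [[ 515.1 -212.    72. ]
 [ 513.  -163.2   72. ]
 [ 623.5 -140.    72. ]
 [ 635.1 -194.8   72. ]]
jar [[496.52521319 224.09404287  74.        ]] [[505.59592186 225.92904861  74.        ]]
```

```bash
cat >> h.py <<'E'
TR=np.array([557,39.4,2.87])
def rows(target,yaw,n=10,maxs=55,maxa=10,state=None):
    "target tray coords (x,y,z world)"
    s=state or env.state(); p=np.array(s["ee_pos"]); W=T(target,TR)[0]
    M=R.from_euler('xyz',s["ee_rot"],degrees=True); G=R.from_euler('xyz',[180,0,yaw],degrees=True)
    out=[]
    for i in range(n):
        d=W-p; L=np.linalg.norm(d); d=d*min(1,maxs/max(L,1e-6))
        rv=(M.inv()*G).as_rotvec(degrees=True); a=np.linalg.norm(rv); rv=rv*min(1,maxa/max(a,1e-6))
        sh=M.inv().apply(d)
        out.append([rv.round(1).tolist(),sh.round(0).tolist()])
        p=p+M.apply(sh.round(0)); M=M*R.from_rotvec(rv.round(1),degrees=True)
    for r in out: print(r)
    print("end",Ti(p,TR).round(1),"from",Ti(s["ee_pos"],TR).round(1))
E
python3 - <<'E'
from h import *
t=dict(np.load("top0.npz"))
print(ray(t,[(447,200),(404,280),(447,247)],[0,60,75]).round())
rows((-2,25,213),2.87,n=16)
E
```

```text
[[ 537. -519.    0.]
 [ 286. -358.   60.]
 [ 381. -488.   75.]]
[[-0.0, 0.0, -10.0], [-36.0, -41.0, 0.0]]
[[-0.0, 0.0, -10.0], [-29.0, -47.0, 0.0]]
[[-0.0, 0.0, -10.0], [-20.0, -51.0, 0.0]]
[[-0.0, 0.0, -10.0], [-11.0, -54.0, 0.0]]
[[-0.0, 0.0, -10.0], [-1.0, -55.0, 0.0]]
[[-0.0, 0.0, -10.0], [8.0, -54.0, 0.0]]
[[-0.1, 0.0, -10.0], [18.0, -52.0, 0.0]]
[[0.0, 0.0, -6.8], [26.0, -48.0, 0.0]]
[[0.0, 0.0, -0.0], [32.0, -45.0, 0.0]]
[[0.0, 0.0, -0.0], [32.0, -45.0, 0.0]]
[[0.0, 0.0, -0.0], [32.0, -45.0, 0.0]]
[[0.0, 0.0, -0.0], [32.0, -45.0, 0.0]]
[[0.0, 0.0, -0.0], [32.0, -44.0, 0.0]]
[[0.0, 0.0, -0.0], [11.0, -15.0, 0.0]]
[[0.0, 0.0, -0.0], [-0.0, 0.0, 0.0]]
[[0.0, 0.0, -0.0], [-0.0, 0.0, 0.0]]
end [[ -1.6  25.4 213.4]] from [[-427.5 -570.9  213.2]]
```

Emit:
servo_tool --plan '[[[0,0,-10],[-36,-41,0],70],[[0,0,-10],[-29,-47,0],70],[[0,0,-10],[-20,-51,0],70],[[0,0,-10],[-11,-54,0],70],[[0,0,-10],[-1,-55,0],70],[[0,0,-10],[8,-54,0],70],[[0,0,-10],[18,-52,0],70],[[0,0,-7],[26,-48,0],70],[[0,0,0],[32,-45,0],70],[[0,0,0],[32,-45,0],70]]'

```text
time_s: 1.35
ee_pos: [449.5, -70.6, 211.1]
ee_rot: [-179.8, 0.0, 5.2]
force: [-0.1, -1.1, 0.1]
gripper_width: 70.2
```

Run:
```python
from h import *
print(env.state()["ee_pos"],env.state()["ee_rot"],env.state()["gripper_width"])
rows((-2,25,213),2.87,n=10,maxs=50)
```

```text
[449.52819918 -70.57302333 211.08557155] [-1.79769569e+02  3.59719392e-02  5.16597602e+00] 70.17562601560982
[[-0.2, 0.0, 2.3], [34.0, -37.0, -0.0]]
[[-0.0, 0.0, -0.0], [33.0, -38.0, -1.0]]
[[-0.0, 0.0, -0.0], [32.0, -38.0, -1.0]]
[[-0.0, 0.0, -0.0], [13.0, -15.0, 0.0]]
[[-0.0, 0.0, -0.0], [0.0, -0.0, 0.0]]
[[-0.0, 0.0, -0.0], [0.0, -0.0, 0.0]]
[[-0.0, 0.0, -0.0], [0.0, -0.0, 0.0]]
[[-0.0, 0.0, -0.0], [0.0, -0.0, 0.0]]
[[-0.0, 0.0, -0.0], [0.0, -0.0, 0.0]]
[[-0.0, 0.0, -0.0], [0.0, -0.0, 0.0]]
end [[ -2.3  24.9 213.2]] from [[-112.8 -104.5  211.1]]
```

Well tracked. Move over the drop point, then start down.

Emit:
servo_tool --plan '[[[0,0,2.3],[34,-37,0],70],[[0,0,0],[33,-38,0],70],[[0,0,0],[32,-38,0],70],[[0,0,0],[12,-15,0],70],[[0,0,0],[0,0,0],70],[[0,0,0],[0,0,30],70],[[0,0,0],[0,0,30],70],[[0,0,0],[0,0,30],70],[[0,0,0],[0,0,10],70],[[0,0,0],[0,0,0],70]]'

```text
time_s: 2.6
ee_pos: [550.3, 64.9, 108.4]
ee_rot: [180.0, 0.3, 2.8]
force: [-0.1, 0.4, 0.5]
gripper_width: 69.7
```

Run:
```python
from h import *
rows((-2,25,50),2.87,n=6,maxs=50)
f=env.grab_frame("scene"); a=f["pixels"][130:300,150:440,::-1]; cv2.imwrite("pics/s1.png",cv2.resize(a,None,fx=2.75,fy=2.75,interpolation=cv2.INTER_CUBIC))
```

```text
[[0.0, 0.3, -0.0], [3.0, 1.0, 50.0]]
[[0.0, 0.0, -0.0], [1.0, -0.0, 8.0]]
[[0.0, 0.0, -0.0], [-0.0, -0.0, 0.0]]
[[0.0, 0.0, -0.0], [-0.0, -0.0, 0.0]]
[[0.0, 0.0, -0.0], [-0.0, -0.0, 0.0]]
[[0.0, 0.0, -0.0], [-0.0, -0.0, 0.0]]
end [[-1.8 24.8 50.4]] from [[ -5.5  25.8 108.4]]
```

View pics/s1.png

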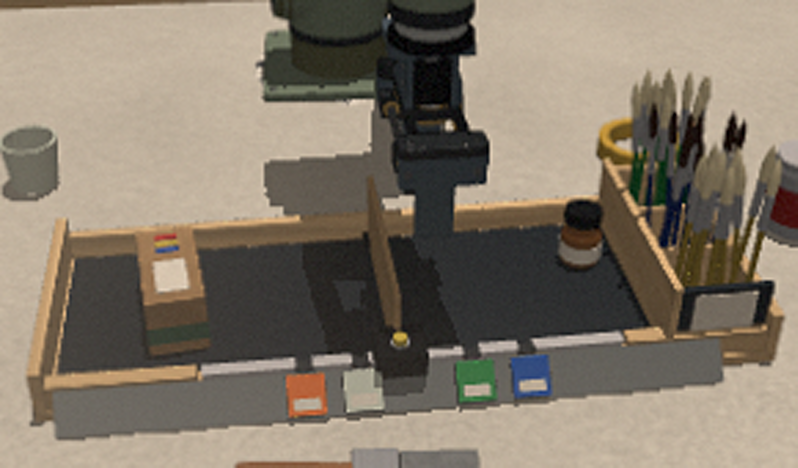

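Emit:
servo_tool --plan '[[[0,0,0],[2,0,30],70],[[0,0,0],[1,0,25],70],[[0,0,0],[0,0,3],70],[[0,0,0],[0,5,0],70],[[0,0,0],[0,5,0],70],[[0,0,0],[0,4,0],70],[[0,0,0],[0,3,0],70],[[0,0,0],[0,3,0],70],[[0,0,0],[0,3,0],70],[[0,0,0],[0,3,0],70]]'

```text
time_s: 3.9
ee_pos: [561.1, 38.2, 59.1]
ee_rot: [-179.9, -0.7, 2.8]
force: [0.2, 3.2, 0.4]
gripper_width: 70.1
```

```bash
cat >> h.py <<'E'
def st():
    s=env.state(); print(s["time_s"],"tray",Ti(s["ee_pos"],TR).round(1),"rot",s["ee_rot"].round(1),"F",s["force"].round(1),s["gripper_width"])
def look(name,box=(190,300,150,440),k=2.75,cam="scene"):
    f=env.grab_frame(cam); b=box; a=f["pixels"][b[0]:b[1],b[2]:b[3],::-1]
    cv2.imwrite(f"pics/{name}.png",cv2.resize(a,None,fx=k,fy=k,interpolation=cv2.INTER_CUBIC)); return f
E
python3 - <<'E'
from h import *
st(); look("s2")
E
```

```text
3.9 tray [[ 4.  -1.4 59.1]] rot [-179.9   -0.7    2.8] F [0.2 3.2 0.4] 70.12115557041045
```

View pics/s2.png

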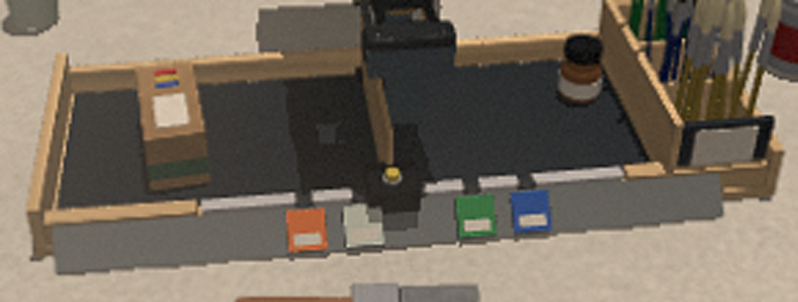

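Emit:
servo_tool --plan '[[[0,0.7,0],[-3,4,4],70],[[0,0,0],[0,4,3],70],[[0,0,0],[0,4,0],70],[[0,0,0],[0,4,0],70],[[0,0,0],[0,4,0],70],[[0,0,0],[0,3,0],70],[[0,0,0],[0,3,0],70],[[0,0,0],[0,3,0],70],[[0,0,0],[0,3,0],70],[[0,0,0],[0,3,0],70]]'

```text
time_s: 5.2
ee_pos: [560.0, 4.8, 51.9]
ee_rot: [-179.5, -1.5, 2.7]
force: [-0.3, 6.4, 0.6]
gripper_width: 70.2
```

Run:
```python
from h import *
st(); look("s3")
```

```text
5.2 tray [[  1.3 -34.7  51.9]] rot [-179.5   -1.5    2.7] F [-0.3  6.4  0.6] 70.22253423793724
```

View pics/s3.png

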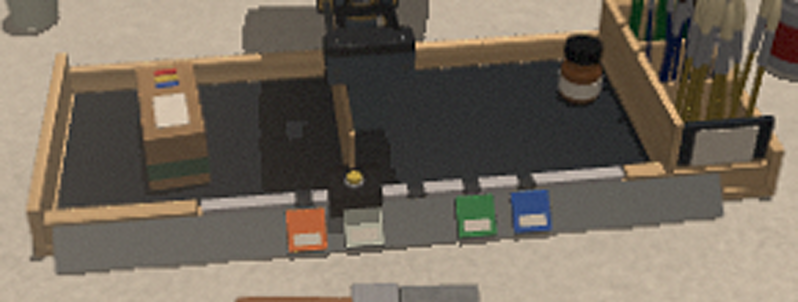

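Emit:
servo_tool --plan '[[[0,1.5,0],[-2,3,0],70],[[0,0,0],[0,3,1],70],[[0,0,0],[0,3,1],70],[[0,0,0],[0,3,0],70],[[0,0,0],[0,3,0],70],[[0,0,0],[0,3,0],70],[[0,0,0],[0,3,0],70],[[0,0,0],[0,3,0],70],[[0,0,0],[0,3,0],70],[[0,0,0],[0,0,0],70]]'

```text
time_s: 6.5
ee_pos: [560.0, -24.4, 49.6]
ee_rot: [-179.5, -3.0, 2.7]
force: [0.2, -0.2, 1.1]
gripper_width: 69.7
```

Run:
```python
from h import *
st(); look("s4",(225,295,220,340),6.5)
```

```text
6.5 tray [[ -0.2 -63.9  49.6]] rot [-179.5   -3.     2.7] F [ 0.2 -0.2  1.1] 69.66419349643796
```

View pics/s4.png

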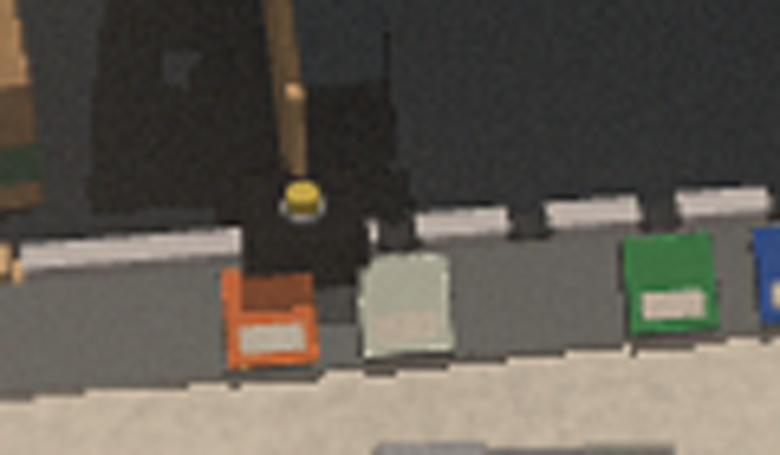

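Run:
```python
from h import *
s=dict(np.load("scene0.npz"))
for z in (61.5,): print(Ti(ray(s,np.array([(302,183)])/6.5+[220,225],z),TR))
P=T([(114,y,61.5) for y in(-80,-85,-90,-95,-100)],TR); print(((proj(s,P)-[220,225])*6.5).round())
print(Ti(ray(s,np.array([(397,232),(528,222),(658,212)])/6.5+[220,225],36),TR).round(1))
```

```text
[[115.07838794 -84.64312205  61.5       ]]
[[314. 180.]
 [301. 181.]
 [287. 182.]
 [274. 183.]
 [260. 184.]]
[[116.5 -49.9  36. ]
 [116.4  -0.4  36. ]
 [116.2  49.1  36. ]]
```

Emit:
servo_tool --plan '[[[0,-1.5,0],[0,2,0],70],[[0,-1.5,0],[0,2,0],70],[[0,0,0],[0,2,0],70],[[0,0,0],[0,2,0],70],[[0,0,0],[0,2,0],70],[[0,0,0],[0,1,0],70],[[0,0,0],[0,1,0],70],[[0,0,0],[0,0,0],70],[[0,0,0],[0,0,0],70],[[0,0,0],[0,0,0],70]]'

```text
time_s: 7.8
ee_pos: [559.8, -37.5, 48.9]
ee_rot: [-179.5, 0.3, 2.8]
force: [0.4, -0.8, 0.7]
gripper_width: 70.3
```

Run:
```python
from h import *
st(); look("s5",(225,295,220,340),6.5)
```

```text
7.8 tray [[ -1.  -77.   48.9]] rot [-179.5    0.3    2.8] F [ 0.4 -0.8  0.7] 70.2810706185278
```

View pics/s5.png

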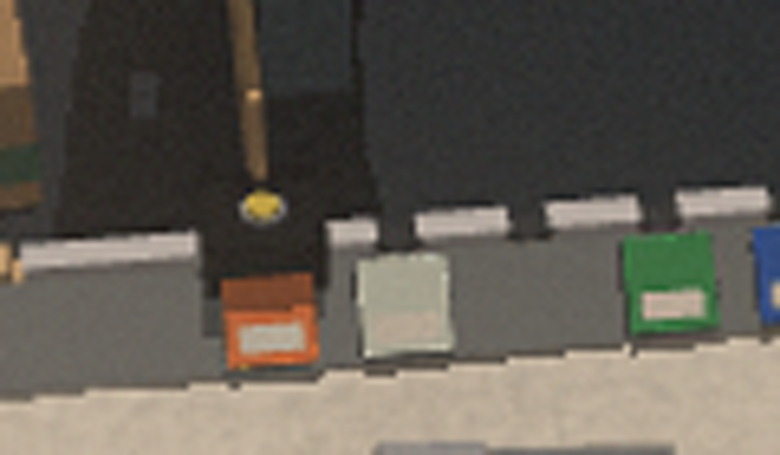

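Emit:
servo_tool --plan '[[[0,0,0],[0,-8,0],70],[[0,0,0],[0,-6,0],70],[[0,0,0],[0,0,-30],70],[[0,0,0],[0,0,-40],70],[[0,0,0],[0,0,-40],70],[[0,0,0],[0,40,0],70],[[0,0,0],[0,50,0],70],[[0,0,0],[0,50,0],70],[[0,0,0],[0,50,0],70],[[0,0,0],[0,20,0],70]]'

```text
time_s: 9.1
ee_pos: [571.7, -232.8, 161.1]
ee_rot: [-179.5, 0.2, 3.2]
force: [-0.8, -0.7, -1.0]
gripper_width: 70.3
```

Run:
```python
from h import *
st(); rows((-2,-282,100),2.87,n=3,maxs=40);look("s6")
```

```text
9.1 tray [[   1.  -272.6  161.1]] rot [-179.5    0.2    3.2] F [-0.8 -0.7 -1. ] 70.27302286289034
[[-0.5, 0.2, 0.4], [-2.0, 6.0, 39.0]]
[[-0.0, -0.0, -0.0], [-1.0, 4.0, 22.0]]
[[-0.0, -0.0, -0.0], [0.0, -0.0, 0.0]]
end [[  -2.1 -282.2  100.1]] from [[   1.  -272.6  161.1]]
```

View pics/s6.png

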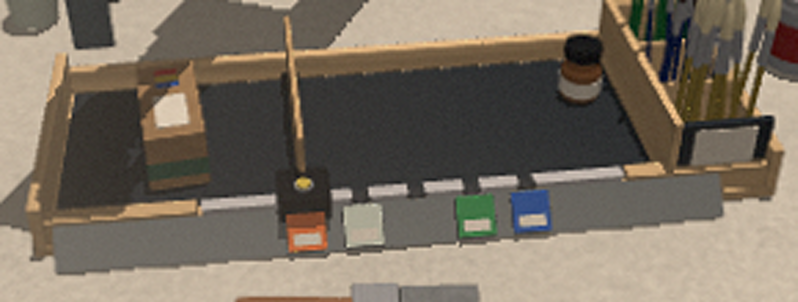

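Emit:
servo_tool --plan '[[[-0.5,0,0.4],[-2,6,10],70],[[0,0,0],[-1,5,20],70],[[0,0,0],[0,0,30],70],[[0,0,0],[0,0,10],70],[[0,0,0],[0,0,0],70],[[0,0,0],[0,0,0],70],[[0,0,0],[0,0,0],70],[[0,0,0],[0,0,0],70],[[0,0,0],[0,0,0],70],[[0,0,0],[0,0,0],70]]'

```text
time_s: 10.4
ee_pos: [570.5, -239.0, 91.0]
ee_rot: [179.9, -0.0, 3.1]
force: [-0.4, -0.4, -0.1]
gripper_width: 69.9
```

Run:
```python
from h import *
st(); rows((-2,-284,36),2.87,n=3,maxs=40);look("s7",(120,290,150,350),3.5);look("t7",(135,250,150,395),3.2,"top")
```

```text
10.4 tray [[  -0.5 -278.7   91. ]] rot [179.9  -0.    3.1] F [-0.4 -0.4 -0.1] 69.93222814066831
[[0.1, -0.0, 0.2], [-1.0, 4.0, 40.0]]
[[-0.0, -0.0, 0.0], [-1.0, 1.0, 15.0]]
[[-0.0, -0.0, 0.0], [0.0, 0.0, -0.0]]
end [[  -2.5 -283.7   36. ]] from [[  -0.5 -278.7   91. ]]
```

View pics/s7.png

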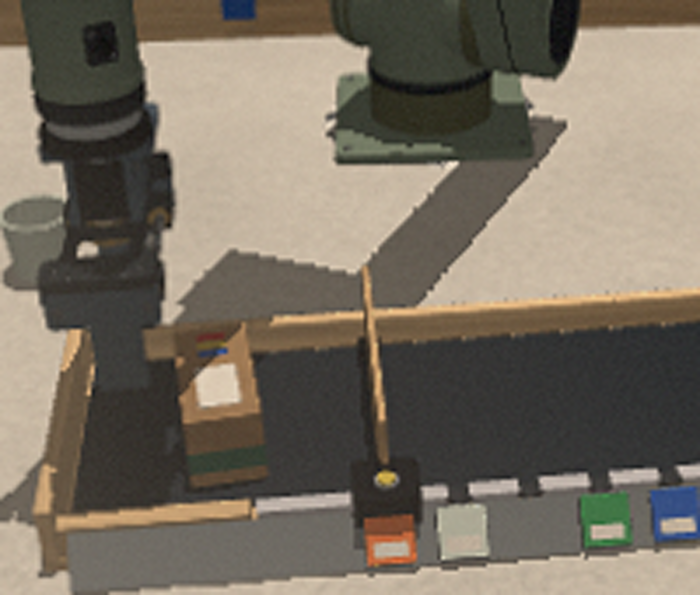

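View pics/t7.png

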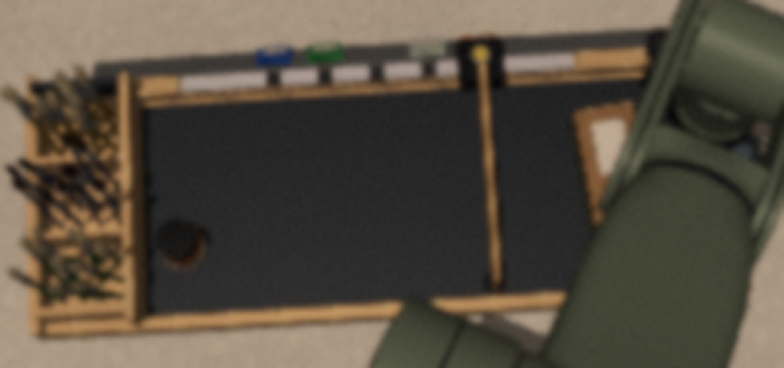

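Emit:
servo_tool --plan '[[[0,0,0],[-1,4,10],70],[[0,0,0],[0,2,20],70],[[0,0,0],[0,0,18],70],[[0,0,0],[0,0,6],70],[[0,0,0],[0,0,0],70],[[0,0,0],[0,-4,0],70],[[0,0,0],[0,-4,0],70],[[0,0,0],[0,-4,0],70],[[0,0,0],[0,-3,0],70],[[0,0,0],[0,-3,0],70]]'

```text
time_s: 11.75
ee_pos: [569.0, -227.5, 35.4]
ee_rot: [179.8, -0.1, 3.1]
force: [-1.2, -1.6, -0.1]
gripper_width: 69.7
```

Run:
```python
from h import *
st(); rows((-2,-260,36),2.87,n=2,maxs=40);look("s8",(120,290,150,350),3.5)
```

```text
11.75 tray [[  -1.3 -267.2   35.4]] rot [ 1.798e+02 -1.000e-01  3.100e+00] F [-1.2 -1.6 -0.1] 69.6622948644771
[[0.2, -0.1, 0.2], [-1.0, -7.0, -1.0]]
[[-0.0, -0.0, 0.0], [0.0, -0.0, 0.0]]
end [[  -2.4 -260.2   36.3]] from [[  -1.3 -267.2   35.4]]
```

View pics/s8.png

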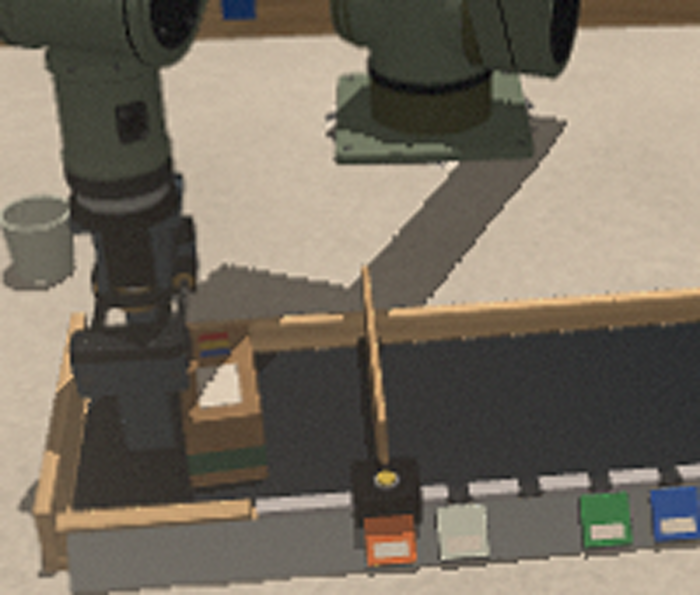

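Emit:
servo_tool --plan '[[[0,0,0],[0,-3,0],70],[[0,0,0],[0,-3,0],70],[[0,0,0],[0,-3,0],70],[[0,0,0],[0,-4,0],70],[[0,0,0],[0,-4,0],70],[[0,0,0],[0,-4,0],70],[[0,0,0],[0,-4,0],70],[[0,0,0],[0,-4,0],70],[[0,0,0],[0,-4,0],70],[[0,0,0],[0,-4,0],70]]'

```text
time_s: 13.05
ee_pos: [567.2, -188.5, 35.4]
ee_rot: [179.8, -0.2, 3.1]
force: [0.2, -1.7, -0.3]
gripper_width: 70.3
```

Run:
```python
from h import *
st(); rows((-2,-210,36),2.87,n=2,maxs=60);look("s9",(120,290,150,350),3.5)
```

```text
13.05 tray [[  -1.2 -228.1   35.4]] rot [179.8  -0.2   3.1] F [ 0.2 -1.7 -0.3] 70.33013492889884
[[0.2, -0.2, 0.2], [-1.0, -18.0, -1.0]]
[[0.0, 0.0, 0.0], [0.0, -0.0, 0.0]]
end [[  -2.3 -210.1   36.3]] from [[  -1.2 -228.1   35.4]]
```

View pics/s9.png

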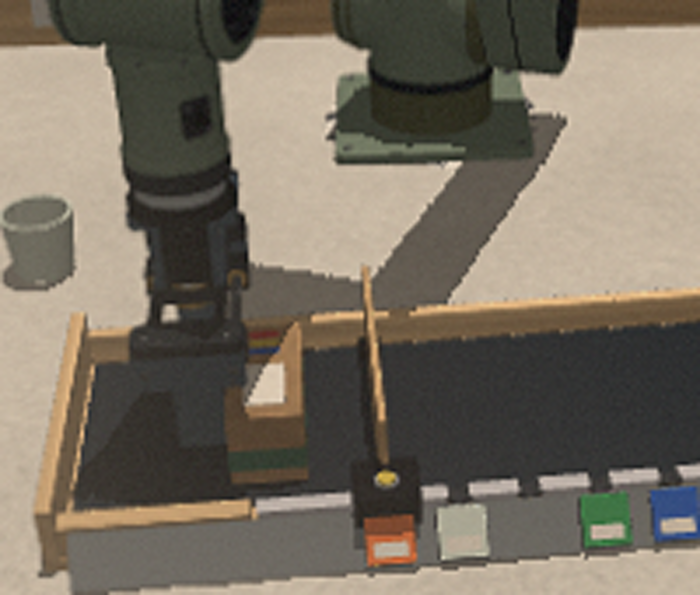

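Emit:
servo_tool --plan '[[[0,0,0],[0,-4,0],70],[[0,0,0],[0,-4,0],70],[[0,0,0],[0,-4,0],70],[[0,0,0],[0,-4,0],70],[[0,0,0],[0,-4,0],70],[[0,0,0],[0,-4,0],70],[[0,0,0],[0,-4,0],70],[[0,0,0],[0,-3,0],70],[[0,0,0],[0,-3,0],70],[[0,0,0],[0,-3,0],70]]'

```text
time_s: 14.35
ee_pos: [565.1, -148.6, 35.4]
ee_rot: [179.8, -0.2, 3.1]
force: [-0.1, -1.4, 0.2]
gripper_width: 70.1
```

Run:
```python
from h import *
st(); look("s10",(190,290,180,330),5.3)
```

```text
14.35 tray [[  -1.3 -188.2   35.4]] rot [179.8  -0.2   3.1] F [-0.1 -1.4  0.2] 70.09177224324374
```

View pics/s10.png

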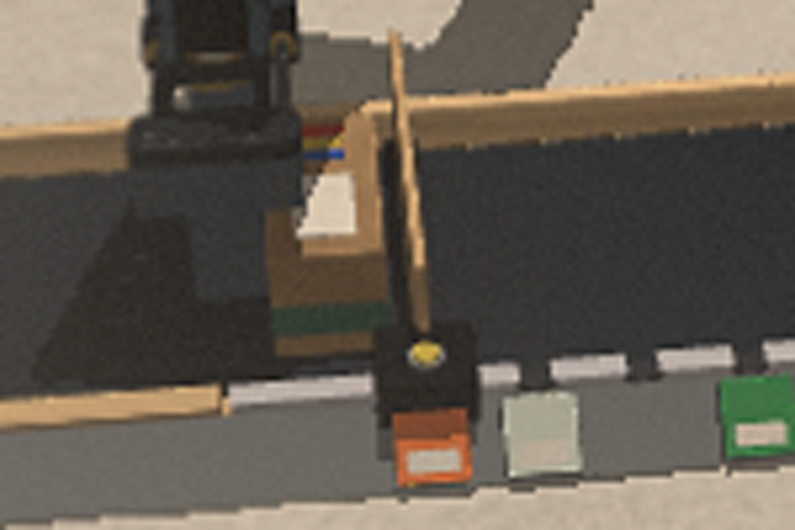

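Emit:
servo_tool --plan '[[[0,0,0],[0,-2,0],70],[[0,0,0],[0,-2,0],70],[[0,0,0],[0,-2,0],70],[[0,0,0],[0,-1,0],70],[[0,0,0],[0,-1,0],70],[[0,0,0],[0,-1,0],70],[[0,0,0],[0,0,0],70],[[0,0,0],[0,0,0],70],[[0,0,0],[0,0,0],70],[[0,0,0],[0,0,0],70]]'

```text
time_s: 15.65
ee_pos: [564.6, -138.8, 35.3]
ee_rot: [179.8, -0.2, 3.1]
force: [-0.0, -0.7, 0.7]
gripper_width: 70.0
```

Run:
```python
from h import *
st(); look("s11",(190,290,180,330),5.3)
```

```text
15.65 tray [[  -1.4 -178.3   35.3]] rot [179.8  -0.2   3.1] F [-0.  -0.7  0.7] 70.03367720303311
```

View pics/s11.png

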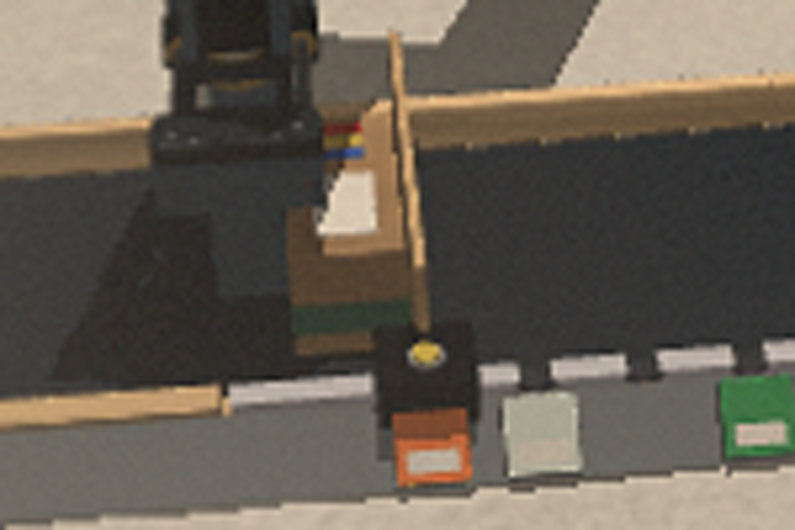

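Emit:
servo_tool --plan '[[[0,0,0],[0,-1,0],70],[[0,0,0],[0,-1,0],70],[[0,0,0],[0,-0.5,0],70],[[0,0,0],[0,0,0],70],[[0,0,0],[0,0,0],70],[[0,0,0],[0,0,0],70],[[0,0,0],[0,0,0],70],[[0,0,0],[0,0,0],70],[[0,0,0],[0,0,0],70],[[0,0,0],[0,0,0],70]]'

```text
time_s: 16.95
ee_pos: [564.8, -137.8, 35.5]
ee_rot: [179.6, -0.2, 3.2]
force: [1.1, -3.5, 0.2]
gripper_width: 70.1
```

Run:
```python
from h import *
st(); look("s12",(190,290,180,330),5.3)
```

```text
16.95 tray [[  -1.1 -177.4   35.5]] rot [179.6  -0.2   3.2] F [ 1.1 -3.5  0.2] 70.09559701244629
```

View pics/s12.png

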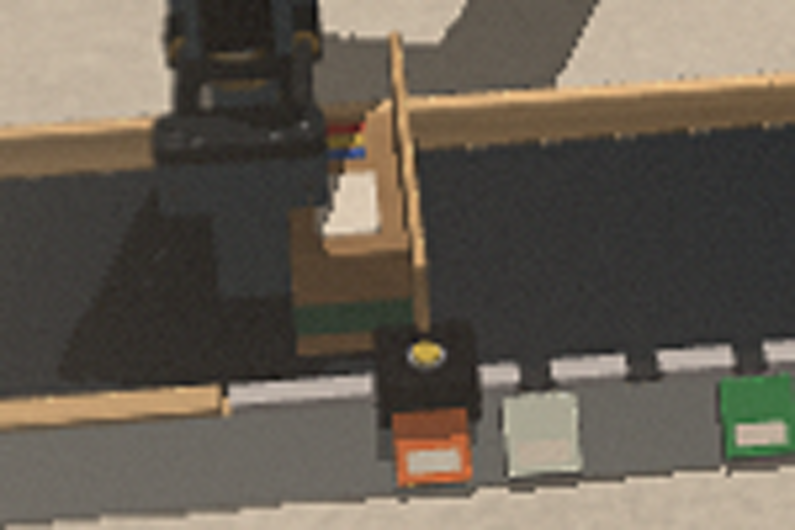

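Emit:
servo_tool --plan '[[[0,0,0],[0,2,0],70],[[0,0,0],[0,6,0],70],[[0,0,0],[0,12,0],70],[[0,0,0],[0,12,0],70],[[0,0,0],[0,4,0],70],[[0,0,0],[0,0,-20],70],[[0,0,0],[0,0,-40],70],[[0,0,0],[0,0,-50],70],[[0,0,0],[0,0,-40],70],[[0,0,0],[0,0,0],70]]'

```text
time_s: 18.25
ee_pos: [565.3, -175.6, 188.7]
ee_rot: [179.9, 0.0, 2.9]
force: [0.8, 0.2, 0.3]
gripper_width: 70.0
```

Run:
```python
from h import *
st()
f=look("s13",(190,290,180,330),5.3)
P=lambda p:((proj(f,T(p,TR))-[180,190])*5.3).round().tolist()
print("button notch -100, sunk/up",P([(112,-100,58),(112,-100,61.5)]))
look("t13",(135,250,240,395),5,"top")
```

```text
18.25 tray [[  -2.4 -215.2  188.7]] rot [179.9   0.    2.9] F [0.8 0.2 0.3] 70.04527716382505
button notch -100, sunk/up [[424.0, 339.0], [424.0, 333.0]]
```

View pics/s13.png

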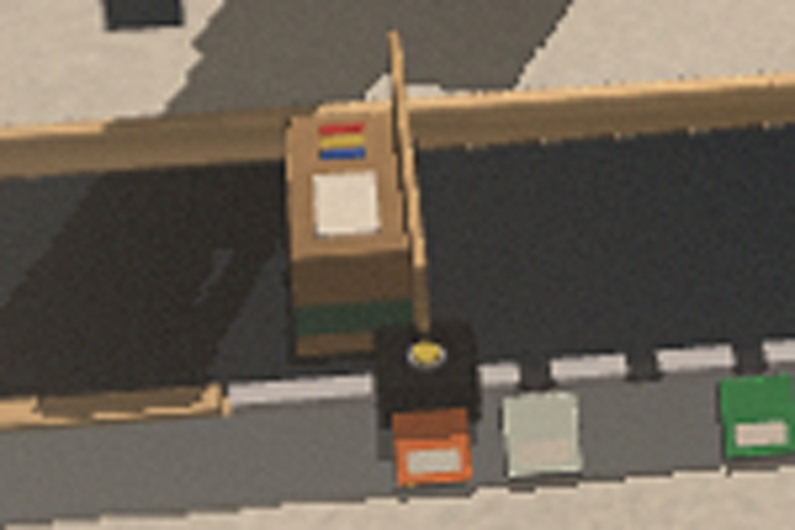

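View pics/t13.png

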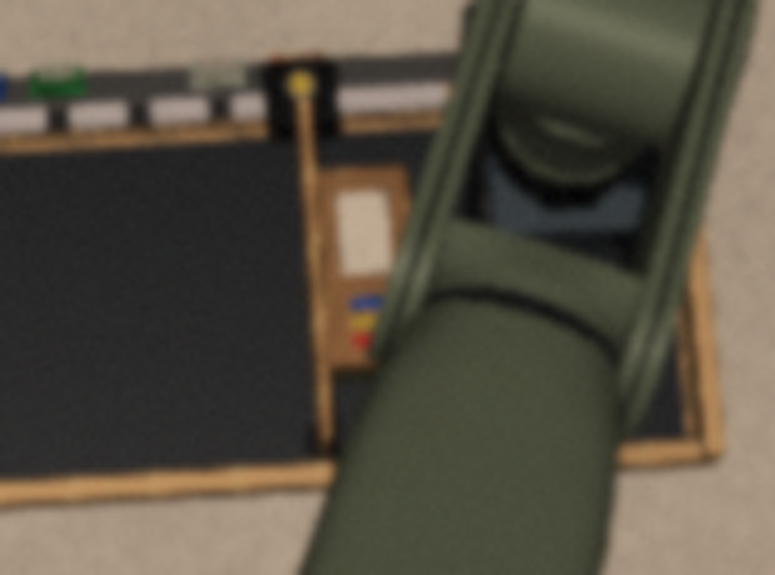

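Run:
```python
from h import *
f=env.grab_frame("scene")
px=np.array([(289,119),(387,113),(408,248),(293,258)])/5.3+[180,190]
w=Ti(ray(f,px,72),TR); print(w.round(1), w.mean(0).round(1))
env.job_done()
```

```text
[[ -55.1 -158.5   72. ]
 [ -54.9 -108.5   72. ]
 [  61.3 -104.    72. ]
 [  63.  -157.8   72. ]] [   3.6 -132.2   72. ]
the job is handed in; nothing more can be done
```

I finished the task and handed the job in at about 18.4 s of the 58 s allowed.

- **Divider:** I pushed it with the open fingertips from about -15 mm, over the -50 mm notch, into the -100 mm notch opposite the orange tag. In the last pictures the yellow button was sunk and level with the orange tag. I measured the divider at about -99.5 mm, using an earlier picture taken before the carton push.
- **Carton:** I pushed it along the tray floor until it stopped against the divider, with 3.5 N on the tool. The divider did not visibly move.
- **Last checks:** After the arm had backed off and lifted clear, the pictures showed no gap between the carton and the divider. The carton's middle was about 32 mm right of the divider's (31 mm is flush) and about 5 mm from it along x.
- **Squareness:** My edge readings scattered by a degree or two. The left edge, partly hidden by the divider, read about 2° off and the right edge about 0.3°, against a limit of about 3.4°.
- **Bystanders:** Those in view in the last pictures had not moved. I did not measure each one again.

No check failed. The two cameras disagreed by 5 to 10 mm in x, but they agreed to about 1 mm along the rail on the notches and the divider.

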